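# Move a coated test panel from the drawdown plate into the panel holder

### The arm

A 6-joint arm with a two-finger parallel gripper is mounted at the origin on a cart in front of the work surface, level with it; the furniture and walls round the work are solid. World frame = base frame: x ahead of the robot, y to its left, z up, the work surface at z = 0. Lengths are in m, angles in rad, forces in N, time in s.
With the tool pointing down it reaches from about 0.35 to 0.775 m from the base axis. Payload 7.3 kg.
Tool frame: the origin (TCP) lies at the centre of the arm's flange, where the gripper is bolted on; the fingertips stand 178 mm ahead of it and the grasp point (between the pads) lies 159 mm ahead of it (tip_extent is the distance from the TCP to the fingertips, in m); z points along the fingers, y is the line along which they close (so a half turn about z gives the same grasp; the last joint's range is limited). The gripper opens to 92 mm and grips with 3 to 60 N. Pads are 19 mm wide; open, the fingers measure 130 mm over their backs; the gripper's body (75 mm by 190 mm) begins 47 mm behind the grasp point.
Start: joints at [1.145, 0.342, 1.524, -0, 1.275, -0.146], TCP at [0.145, 0.505, 0.405] pointing down, gripper open.
Joint ranges: [-2.53, 2.53], [-0.77, 2.02], [0.04, 2.7], [-1, 4.14], [0.28, 2.66], [-3.11, 3.11]. Speed limits (rad/s): [2.57, 2.57, 3.14, 3.14, 3.14, 3.14].

### API

Orientations are given as [roll, pitch, yaw] about the fixed x, y, z axes, in that order (R = Rz(yaw) Ry(pitch) Rx(roll)).
In Python, from cell import * gives the robot as it stands.
- The arm moves only by the tool arm_command, never from a script. Its arguments are lists of equal length, an entry for each row: "xyz": the shift along the world's x, y, z in mm, a list of three; "spin": the turn about the world's z in degrees. In form: {"xyz": [[tx, ty, tz], ...], "spin": [spin, ...]}. A call has 1 to 20 rows; each row shifts and turns the commanded pose from where the row before left it; what a row does not reach is not made up. A row lasts 1/10 s, in which the tool goes at most 50 mm and 8.59 degrees, less where a joint would pass 70% of its speed; a pose out of reach is approached as far as the arm can. A call with a gripper value outside its range is refused whole. "jaw" is the opening, from -1 (shut) to 1 (fully open), set as the call begins (left out, the last holds). The fingers move at their own pace and stop on an object; "squeeze" is the grip in N (left out, the last holds). Time passes only in rows, so rows that do not move let the fingers close. It gives the time, the measured TCP pose, the force, the opening and the grip force at its end, in the units of the state.
- observe(): the state, without advancing time (a new reading comes with each control period).
- read_camera(name): name is "scene" or "top"; returns a dict with "img" (384x512x3 uint8, red, green, blue), "depth" (384x512 float32, m along the optical axis (not along the pixel's ray), 0 where there is no reading), "fx", "fy", "cx", "cy" (pixels), "dist_coeffs" ([k1, k2, p1, p2, k3] as OpenCV has them; the pictures are not rectified), "world_from_camera" (4x4, takes a point from camera to world coordinates). Camera axes: x right, y up, looking along -z (the intrinsics and any distortion apply to the point x, -y, -z); pixel columns grow to the right and rows downward; lengths in m; the calibration is good to about 2 mm. A picture is of the moment at which its call begins.
- hand_in(): hands the job in; it is judged then, once.
The state is a dict: "time": time; "qpos": joint angles; "qvel": joint speeds; "joint_efforts": joint torques, N m; "tool_pos": TCP position; "tool_rot": TCP orientation; "contact_force": force on the tool from outside, world axes, zero at the start; "torque": the same for the moment, N m; "opening": finger opening in m; "grip_force": force on a finger pad.
Only numpy, scipy, OpenCV 4.12 (cv2) and the standard library are available. Lean on these libraries where they do the work, as an engineer would, in place of code of your own. Each camera call takes 0.05 s, during which the arm holds its last target. There are 200 camera calls.

### The job

Pressing only lightly on its coating, slide the thin green test panel flat across the black drawdown plate until its bare end with the hole overhangs the plate's front edge (the one facing the robot) by about 35 mm, then pinch that overhanging end and lift the panel off. Push it, coating up and hole end outwards, under the sprung leaf of the blue panel holder until its far end gently meets the end stop between the guides, so that it lies flat and square for its film reading, and let go; leave the film gauge, the marker and the small tin where they are.

Things in the scene. Friction and masses are not known exactly. Their poses are not given: they have to be found in the camera images.
- panel: stiff steel test panel 120 x 60 x 2 mm, about 110 g, lying flat on the plate; top coated green but for a bare 28 mm strip with a dark 7 mm hole at its near end. Origin: centre of its underside; x runs along the length from hole end to far end, z up. Friction about 0.3 on metal. Pressing on it with over 25 N while sliding it, or pushing it on the holder with over 25 N, spoils it
- panel_near_end (a point): middle of the panel's hole end (at x = -60 mm of the panel, mid-thickness)
- panel_far_end (a point): middle of the panel's far, coated end (at x = +60 mm of the panel, mid-thickness)
- plate: drawdown plate: fixed black anodised slab 200 mm (x) x 150 mm (y) x 26 mm on levelling feet, so that its flat top stands 42 to 48 mm over the bench; steel clip bar with two black knobs (14 mm high) across the top at x = 80 to 96 mm. Origin 42 mm under the middle of the top; x points away from the robot (yaw up to 0.2 rad): front edge at x = -100 mm, clear space below it
- plate_front_edge (a point): middle of the plate's front top edge, on the top surface; axes as the plate's
- holder: panel holder: fixed blue block 102 x 104 mm with an aluminium rest 40 mm above the bench, side guides 7 mm high and 63.4 mm apart, an end stop 7 mm high and a 30 mm wide sprung steel leaf hinged behind the stop. Origin on the bench; x points into the holder, away from the robot (yaw up to 0.25 rad): mouth at x = -40 mm, stop face at x = +35 mm
- holder_mouth (a point): middle of the mouth, on the rest's surface (40 mm above the bench), where the guides flare to about 80 mm. The panel goes in 75 mm from here; 45 mm of it stays outside
- holder_stop (a point): where the middle of the panel's far end stands when fully home: on the stop face, 1 mm above the rest; axes as the holder's
- leaf (a joint): angle of the sprung leaf (rad): 0 when empty, about 0.03 on a panel that is home. Its lip begins at holder x = -14 mm, 15 mm above the rest, and slopes down to its heel at x = +3 to +8 mm, 0.7 mm above the rest. It presses with about 4 N; sliding the panel in under it takes 3 to 8 N
- film_gauge: black film thickness gauge, 126 x 58 x 26 mm, loose, lying on the bench between plate and holder; leave alone
- marker_a: black marker pen, 138 x 18 mm, loose, lying on the bench in front; leave alone
- tin_small_c: small paint tin with yellow runs, 74 mm across, 62 mm high, loose, standing behind; leave alone

How it is judged:
By the outcome, as a careful person would: the job done as asked, in the order asked, and still so for the second after the job is handed in, with the robot touching nothing.
It also fails if it takes over 64 s, if anything falls off the work surface, if the arm or the gripper's body presses on something with over 40 N, if the wrist force passes 120 N, or if a joint passes its speed limit or range.

## Working session

There is one attempt and no reset: what is moved stays moved. The work goes in short steps, Python scripts to look and compute and a tool call to move; the robot and the scene stay as the last step left them, time stands still between calls to the robot, and variables do not carry over. Pictures are saved under pics/ and viewed, at most 10 in all, crops included, and the job is handed in when it is done.

Besides the shell and the picture viewer there is one more tool, called after ">>>" in YAML: its name, and indented under it one key for each argument. arm_command: Moves the arm, as the interface text tells. Its arguments: {"type":"object","properties":{"xyz":{"type":"array","items":{"type":"array","items":{"type":"number"}}},"spin":{"type":"array","items":{"type":"number"}},"jaw":{"type":"number"},"squeeze":{"type":"number"}},"required":["xyz","spin"]}

```bash
mkdir -p pics
cat > h.py <<'E'
from cell import *
import numpy as np, cv2
def cam(n):
    c=read_camera(n); c['K']=np.array([[c['fx'],0,c['cx']],[0,c['fy'],c['cy']],[0,0,1.]]); return c
def ray(c,px):
    u=cv2.undistortPoints(np.array(px,float).reshape(-1,1,2),c['K'],np.array(c['dist_coeffs'],float)).reshape(-1,2)
    d=np.c_[u[:,0],-u[:,1],-np.ones(len(u))]; T=np.array(c['world_from_camera'])
    return T[:3,3],d@T[:3,:3].T
def onplane(c,px,z):
    o,d=ray(c,px); return o+d*((z-o[2])/d[:,2])[:,None]
def cloud(c):
    h,w=c['depth'].shape; v,u=np.mgrid[:h,:w]
    o,d=ray(c,np.c_[u.ravel(),v.ravel()]); return (o+d*c['depth'].reshape(-1,1)).reshape(h,w,3)
E
python3 - <<'E'
from h import *
a=cam('scene');b=cam('top')
for n,c in(('scene',a),('top',b)):
    cv2.imwrite(f'pics/{n}0.png',c['img'][:,:,::-1]); print(n,np.round(c['world_from_camera'],3).tolist(),c['fx'])
    np.savez(f'{n}0.npz',**{k:np.array(v) for k,v in c.items()})
o=observe();print(o)
E
```

```text
scene [[-0.854, 0.388, -0.348, 0.261], [-0.521, -0.632, 0.574, 0.542], [0.003, 0.671, 0.741, 0.779], [0.0, 0.0, 0.0, 1.0]] 385.5027761155612
top [[0.001, 0.992, -0.124, 0.448], [-1.0, -0.0, -0.014, -0.021], [-0.014, 0.124, 0.992, 1.221], [0.0, 0.0, 0.0, 1.0]] 436.18732965033166
{'time': 0.1, 'qpos': array([ 1.14500601e+00,  3.42633835e-01,  1.52489480e+00,  9.65051376e-06,
        1.27541481e+00, -1.46022035e-01]), 'qvel': array([-0.00030478, -0.00142371, -0.00113413,  0.00015166,  0.00014677,
       -0.00105692]), 'joint_efforts': array([ 1.54007334e-04, -4.32015359e+01, -2.44688988e+01,  7.18233478e-02,
        5.27624774e-02, -2.94422910e-05]), 'tool_pos': array([0.14490917, 0.50448277, 0.40413359]), 'tool_rot': array([-3.14025758e+00, -2.05676062e-04,  2.86182142e+00]), 'contact_force': array([-0.51933255, -0.68215216,  0.11936429]), 'torque': array([ 0.01282489, -0.00038999,  0.01632794]), 'grip_force': 0.0, 'opening': 0.09183002049538175}
```

View pics/top0.png

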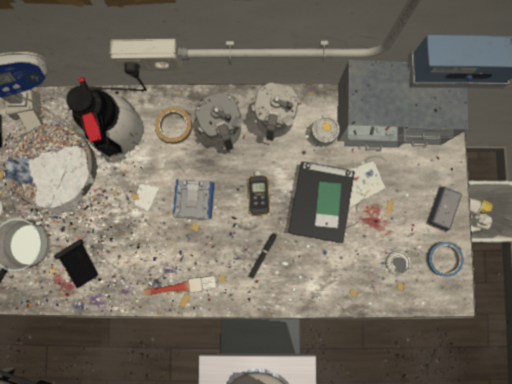

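View pics/scene0.png

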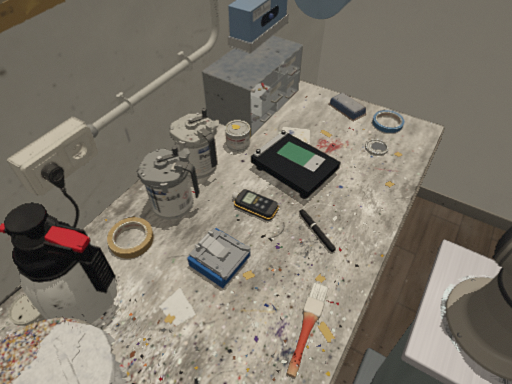

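The top view shows the plate at about (322,202), with the panel's green part at (328,198) and its bare strip at (325,221). The holder is at (194,199), the gauge at (259,195), the marker at (262,256) and the small tin at (325,130). The scene view shows the same things: plate (297,162), holder (219,256).

Run:
```python
from h import *
def load(n): 
    d=np.load(f'{n}0.npz'); return {k:d[k] for k in d.files}
def rect(P):
    r=cv2.minAreaRect((P[:,:2]*1000).astype(np.float32)); return np.round(r[0],1),np.round(r[1],1),round(r[2],1)
roi={'top':((285,360,150,250),(165,225,165,230)),'scene':((235,350,125,205),(175,260,215,295))}
for n in('top','scene'):
    c=load(n);P=cloud(c);hsv=cv2.cvtColor(c['img'],cv2.COLOR_RGB2HSV)
    pr,hr=roi[n]
    def box(r): m=np.zeros(P.shape[:2],bool);m[r[2]:r[3],r[0]:r[1]]=1;return m
    z=P[...,2]; H,S,V=[hsv[...,i].astype(int) for i in range(3)]
    g=box(pr)&(H>45)&(H<90)&(S>80)&(V>50)
    print(n,'green n',g.sum(),'z med',np.median(z[g]))
    plate=box(pr)&(z>.03)&(z<.056)
    print(' plate depth rect',rect(P[plate]),'z med',np.median(z[plate&(V<60)]))
    zt=np.median(z[plate&(V<60)])
    v,u=np.nonzero(g); print(' green rect',rect(onplane(c,np.c_[u,v],zt+.002)))
    # panel incl. bare strip: bright on plate near green
    cen=P[g].mean(0); gr=cv2.minAreaRect((P[g][:,:2]*1000).astype(np.float32))
    near=np.hypot(P[...,0]-cen[0]+.014,P[...,1]-cen[1])<.08
    w=box(pr)&near&(V>90)&(z>.035)|g
    k,l,s,_=cv2.connectedComponentsWithStats(w.astype(np.uint8)); i=1+np.argmax(s[1:,4]); w=l==i
    v,u=np.nonzero(w); print(' panel rect',w.sum(),rect(onplane(c,np.c_[u,v],zt+.002)))
    hm=box(hr)&(z>.03)&(z<.075)
    print(' holder rect',hm.sum(),rect(P[hm]), 'zpct',np.percentile(z[hm],[5,25,50,75,95]).round(4))
    bl=box(hr)&(H>95)&(H<125)&(S>110); print(' blue',bl.sum(),rect(P[bl]))
    x0,x1,y0,y1=hr; cv2.imwrite(f'pics/h_{n}.png',cv2.resize(c['img'][y0:y1,x0:x1,::-1],None,fx=7,fy=7,interpolation=cv2.INTER_CUBIC)[:600])
a=cv2.imread('pics/h_top.png');b=cv2.imread('pics/h_scene.png')
hh=max(a.shape[0],b.shape[0]); f=lambda q:cv2.copyMakeBorder(q,0,hh-q.shape[0],0,0,cv2.BORDER_CONSTANT)
o=np.hstack([f(a),f(b)]); s=800/o.shape[1]; cv2.imwrite('pics/h.png',cv2.resize(o,None,fx=s,fy=s)); print(o.shape,s)
```

```text
top green n 588 z med 0.04822322161902515
 plate depth rect (array([ 568.4, -176. ]), array([151.2, 201. ]), 79.4) z med 0.04583958585893955
 green rect (array([ 575.6, -194.8]), array([55.7, 80.5]), 84.2)
 panel rect 1039 (array([ 557.9, -191.6]), array([ 64.8, 122.6]), 85.2)
 holder rect 1414 (array([575.7, 175.4]), array([103.1, 105.8]), 86.5) zpct [0.0335 0.0388 0.0424 0.0478 0.0545]
 blue 79 (array([576.2, 172.9]), array([98.8, 93.9]), 87.8)
scene green n 459 z med 0.04881333666586385
 plate depth rect (array([ 620.5, -130.5]), array([260.2, 289.6]), 79.7) z med 0.04635634252321208
 green rect (array([ 578.9, -194.4]), array([60.3, 86.5]), 83.1)
 panel rect 681 (array([ 560.8, -192.6]), array([ 63.2, 122.7]), 83.0)
 holder rect 1910 (array([575. , 177.1]), array([106. , 105.8]), 85.5) zpct [0.0346 0.0403 0.0426 0.0483 0.055 ]
 blue 417 (array([424.2, 312.7]), array([134.1, 545.6]), 49.2)
(560, 1015, 3) 0.7881773399014779
```

View pics/h.png

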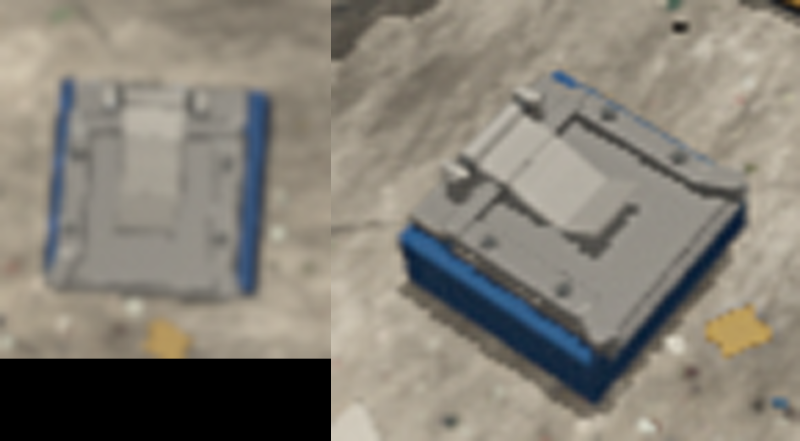

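The close-ups show the holder with its mouth toward the robot and the leaf from upper middle to centre. Estimates so far:

| Object | Position (mm) | Yaw |
|---|---|---|
| Plate | centre (568, -176) | about -10.6° |
| Panel | centre (559.5, -192) | about -6° |
| Holder | block centre (575.5, 176) | about -4° |

Next I move over the coating with the jaws shut.

>>> arm_command:
  xyz:
    - [21.5,-35,0]
    - [21.5,-35,0]
    - [21.5,-35,0]
    - [21.5,-35,0]
    - [21.5,-35,0]
    - [21.5,-35,0]
    - [21.5,-35,0]
    - [21.5,-35,0]
    - [21.5,-35,0]
    - [21.5,-35,0]
    - [21.5,-35,0]
    - [21.5,-35,0]
    - [21.5,-35,0]
    - [21.5,-35,0]
    - [21.5,-35,0]
    - [21.5,-35,0]
    - [21.5,-35,0]
    - [21.5,-35,0]
    - [21.5,-35,0]
    - [21.5,-33,0]
  spin: [0.5,0.5,0.5,0.5,0.5,0.5,0.5,0.5,0.5,0.5,0.5,0.5,0.5,0.5,0.5,0.5,0.5,0.5,0.5,0.5]
  jaw: -1
  squeeze: 10

```text
time: 2.1
tool_pos: [0.5755, -0.1951, 0.4042]
tool_rot: [3.141, -0.001, 3.036]
contact_force: [0.6, -0.3, 0.3]
opening: 0.0006
grip_force: 0.0
```

>>> arm_command:
  xyz:
    - [0,0,-30]
    - [0,0,-30]
    - [0,0,-30]
    - [0,0,-30]
    - [0,0,-25]
    - [0,0,-15]
    - [0,0,-4]
    - [0,0,0]
    - [0,0,0]
  spin: [0,0,0,0,0,0,0,0,0]

```text
time: 3.0
tool_pos: [0.5753, -0.1935, 0.2416]
tool_rot: [-3.141, 0.001, 3.036]
contact_force: [0.5, 0.4, -0.1]
opening: 0.0005
grip_force: 0.0
```

>>> arm_command:
  xyz:
    - [0,0,-6]
    - [0,0,-5]
    - [0,0,-1.5]
    - [0,0,0]
    - [0,0,0]
  spin: [0,0,0,0,0]

```text
time: 3.5
tool_pos: [0.575, -0.1934, 0.2283]
tool_rot: [3.142, 0.0, 3.036]
contact_force: [0.4, 0.3, -0.2]
opening: 0.0004
grip_force: 0.0
```

>>> arm_command:
  xyz:
    - [0,0,-1]
    - [0,0,0]
  spin: [0,0]

```text
time: 3.7
tool_pos: [0.575, -0.1934, 0.2273]
tool_rot: [3.142, 0.0, 3.036]
contact_force: [-0.8, 0.4, 0.4]
opening: 0.0005
grip_force: 0.0
```

>>> arm_command:
  xyz:
    - [0,0,-1]
    - [0,0,0]
  spin: [0,0]

```text
time: 3.9
tool_pos: [0.5749, -0.1934, 0.2261]
tool_rot: [3.141, -0.0, 3.036]
contact_force: [-0.3, 0.3, 0.3]
opening: 0.0003
grip_force: 0.0
```

>>> arm_command:
  xyz:
    - [0,0,-0.5]
    - [0,0,0]
  spin: [0,0]

```text
time: 4.1
tool_pos: [0.575, -0.1934, 0.2261]
tool_rot: [-3.142, 0.0, 3.036]
contact_force: [-0.8, 0.6, 3.3]
opening: 0.0001
grip_force: 1.8
```

>>> arm_command:
  xyz:
    - [0,0,-0.5]
    - [0,0,0]
  spin: [0,0]

```text
time: 4.3
tool_pos: [0.575, -0.1934, 0.226]
tool_rot: [-3.141, 0.001, 3.036]
contact_force: [-3.4, 1.1, 5.8]
opening: 0.0006
grip_force: 3.4
```

>>> arm_command:
  xyz:
    - [0,0,-0.5]
    - [0,0,0]
  spin: [0,0]

```text
time: 4.5
tool_pos: [0.575, -0.1934, 0.226]
tool_rot: [-3.141, 0.001, 3.036]
contact_force: [-2.4, 2.2, 9.9]
opening: 0.0005
grip_force: 4.9
```

>>> arm_command:
  xyz:
    - [-1,0.1,0]
    - [-2,0.2,0]
    - [-3,0.3,0]
    - [-3,0.3,0]
    - [-3,0.3,0]
    - [-3,0.3,0]
    - [-3,0.3,0]
    - [-2,0.2,0]
    - [0,0,0]
  spin: [0,0,0,0,0,0,0,0,0]

```text
time: 5.4
tool_pos: [0.5556, -0.1918, 0.2261]
tool_rot: [-3.14, 0.004, 3.036]
contact_force: [0.2, 0.1, 7.0]
opening: 0.0006
grip_force: 3.3
```

```bash
cat > p.py <<'E'
from h import *
# green panel position in both views (on known height)
def rect(P):
    r=cv2.minAreaRect((P[:,:2]*1000).astype(np.float32)); return np.round(r[0],1),np.round(r[1],1),round(r[2],1)
def look(tag):
    for n in('top','scene'):
        c=cam(n); I=c['img']; cv2.imwrite(f'pics/{n}{tag}.png',I[:,:,::-1]); np.savez(f'{n}{tag}.npz',**{k:np.array(v) for k,v in c.items()})
        hsv=cv2.cvtColor(I,cv2.COLOR_RGB2HSV).astype(int);H,S,V=hsv[...,0],hsv[...,1],hsv[...,2]
        g=((H>45)&(H<90)&(S>80)&(V>50)); v,u=np.nonzero(g); W=onplane(c,np.c_[u,v],.048)
        k=(abs(W[:,0]-.53)<.13)&(abs(W[:,1]+.19)<.1); print(n,k.sum(),rect(W[k]))
if __name__=='__main__':
    import sys; look(sys.argv[1])
E
python3 p.py 1
```

```text
top 23 (array([ 518.9, -204.8]), array([24.3,  5.4]), 90.0)
scene 191 (array([ 536. , -191.8]), array([59.4, 38.6]), 82.8)
```

```bash
python3 -c "
import cv2
a=cv2.imread('pics/scene1.png')[110:220,220:370];b=cv2.imread('pics/scene0.png')[110:220,220:370]
import numpy as np;cv2.imwrite('pics/c1.png',cv2.resize(np.vstack([b,a]),None,fx=2.7,fy=2.7))"
```

```text
(no output)
```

View pics/c1.png

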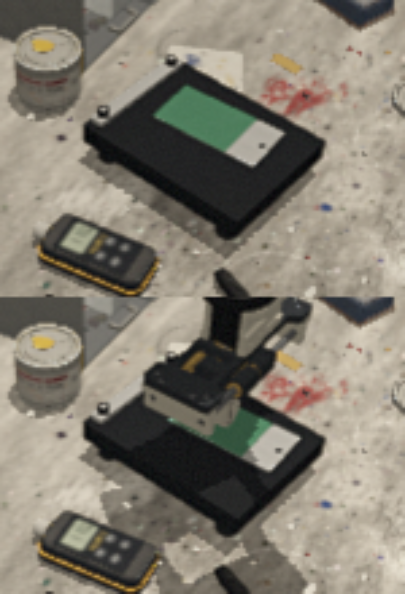

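The panel follows the finger: in the crop the bare strip has moved toward the front edge, with the hole at about (279,452). I continue the slide.

>>> arm_command:
  xyz:
    - [-1,0.1,-0.1]
    - [-2,0.2,-0.1]
    - [-4,0.4,0]
    - [-4,0.4,0]
    - [-4,0.4,0]
    - [-4,0.4,0]
    - [-4,0.4,0]
    - [-4,0.4,0]
    - [-4,0.4,0]
    - [-4,0.4,0]
    - [-4,0.4,0]
    - [-4,0.4,0]
    - [-3,0.3,0]
    - [-2,0.2,0]
    - [-1,0.1,0]
    - [0,0,0]
  spin: [0,0,0,0,0,0,0,0,0,0,0,0,0,0,0,0]

```text
time: 7.1
tool_pos: [0.507, -0.187, 0.226]
tool_rot: [-3.14, 0.005, 3.036]
contact_force: [1.9, -0.2, 8.5]
opening: 0.0006
grip_force: 3.9
```

>>> arm_command:
  xyz:
    - [0,0,5]
    - [0,0,30]
    - [0,0,40]
    - [30,-40,40]
    - [30,-50,0]
    - [30,-50,0]
    - [30,-50,0]
    - [30,-50,0]
    - [0,0,0]
  spin: [0,0,0,0,0,0,0,0,0]
  jaw: 1

```text
time: 8.0
tool_pos: [0.6334, -0.3946, 0.3266]
tool_rot: [-3.141, -0.001, 3.032]
contact_force: [-1.8, 0.1, -0.4]
opening: 0.0684
grip_force: 0.0
```

```bash
python3 p.py 2
python3 - <<'E'
from h import *
# plate dims: line fits of top surface edges from dark mask in top view of picture 0, panel full mask from picture 2
for n in ('top','scene'):
    d=np.load(f'{n}2.npz'); c={k:d[k] for k in d.files}; P=cloud(c); V=c['img'].max(2)
    z=P[...,2]
    m=(z>.040)&(z<.054)&(abs(P[...,0]-.49)<.09)&(abs(P[...,1]+.19)<.05)
    v,u=np.nonzero(m&(V>95)); W=onplane(c,np.c_[u,v],.048)
    r=cv2.minAreaRect((W[:,:2]*1000).astype(np.float32)); print(n,len(W),np.round(r[0],1),np.round(r[1],1),r[2])
a=[cv2.resize(cv2.imread(f)[y:y+110,x:x+130],None,fx=3,fy=3) for f,y,x in(('pics/scene2.png',110,235),('pics/top2.png',150,260))]
cv2.imwrite('pics/c2.png',np.hstack(a))
E
```

```text
top 13 (array([ 543.1, -213.3]), array([13.4,  5.4]), 90.0)
scene 492 (array([ 510.2, -189.3]), array([59.2, 86.4]), 83.9)
top 59 [ 498.7 -217.8] [38.5 99.6] 83.62529754638672
scene 238 [ 491.7 -195.7] [ 79.  122.3] 82.8486557006836
```

View pics/c2.png

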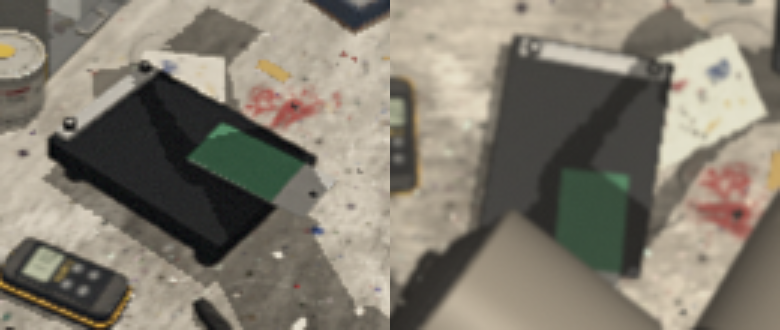

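The panel came out as intended and now overhangs the front edge; its green/bare boundary lies near the edge at about (288,182) in the crop. The arm and its shadow block the top view, so I clear them and measure the overhang properly.

>>> arm_command:
  xyz:
    - [-20,40,5]
    - [-20,40,5]
    - [-20,40,5]
    - [-20,40,5]
    - [-20,40,5]
    - [-20,40,5]
    - [-20,40,5]
    - [-20,40,5]
    - [-20,40,5]
    - [-10,40,5]
    - [0,0,0]
  spin: [0,0,0,0,0,0,0,0,0,0,0]

```text
time: 9.2
tool_pos: [0.4388, 0.0152, 0.3821]
tool_rot: [3.14, 0.001, 3.042]
contact_force: [0.2, -1.3, -0.8]
opening: 0.0918
grip_force: 0.0
```

```bash
python3 p.py 3
python3 - <<'E'
from h import *
def R(W):
    r=cv2.minAreaRect((W[:,:2]*1000).astype(np.float32)); return np.round(r[0],1),np.round(r[1],1),round(r[2],1)
def biggest(m):
    k,l,s,_=cv2.connectedComponentsWithStats(m.astype(np.uint8),connectivity=4); return l==1+np.argmax(s[1:,4])
for n in ('top','scene'):
  for t in '03':
    d=np.load(f'{n}{t}.npz'); c={k:d[k] for k in d.files}; P=cloud(c); V=c['img'].max(2); z=P[...,2]
    m=(z>.0425)&(z<.0535)&(abs(P[...,0]-.52)<.17)&(abs(P[...,1]+.19)<.13)
    m=biggest(m); v,u=np.nonzero(m)
    if t=='0': print(n,'plate',R(onplane(c,np.c_[u,v],.046)))
    else:
        hsv=cv2.cvtColor(c['img'],cv2.COLOR_RGB2HSV).astype(int)
        far=P[...,0]<.55
        w=biggest(m&far&(V>85)); v,u=np.nonzero(w); W=onplane(c,np.c_[u,v],.048); print(n,'panel',len(W),R(W))
        x0,y0=(290,170) if n=='top' else (270,130)
        cv2.imwrite(f'pics/c3{n}.png',cv2.resize(np.hstack([c['img'][y0:y0+85,x0:x0+80,::-1],np.repeat(w[y0:y0+85,x0:x0+80,None]*255,3,2).astype(np.uint8)]),None,fx=2.5,fy=2.5))
cv2.imwrite('pics/c3.png',np.hstack([cv2.imread('pics/c3top.png'),cv2.imread('pics/c3scene.png')]))
E
```

```text
top 610 (array([ 508.5, -189.1]), array([55.5, 81.4]), 83.2)
scene 201 (array([ 510.5, -188.9]), array([60.6, 85.9]), 84.2)
top plate (array([ 568. , -175.5]), array([150.6, 199.9]), 79.3)
top panel 1006 (array([ 492. , -187.4]), array([ 62.9, 119.2]), 84.1)
scene plate (array([ 566.4, -173.2]), array([153. , 200.1]), 79.3)Traceback (most recent call last):
  File "<stdin>", line 15, in <module>
  File "<stdin>", line 5, in biggest
    return _wrapfunc(a, 'argmax', axis=axis, out=out, **kwds)
    return bound(*args, **kwds)
ValueError: attempt to get argmax of an empty sequence
```

The overhang measures about 32 mm, so I press again and slide 3 mm more.

>>> arm_command:
  xyz:
    - [10,-35,0]
    - [12,-35,0]
    - [12,-35,0]
    - [12,-35,-15]
    - [12,-35,-25]
    - [10,-27,-35]
    - [0,0,-35]
    - [0,0,-25]
    - [0,0,-12]
    - [0,0,-6]
    - [0,0,0]
    - [0,0,0]
  spin: [0,0,0,0,0,0,0,0,0,0,0,0]
  jaw: -1

```text
time: 10.5
tool_pos: [0.5106, -0.1914, 0.229]
tool_rot: [-3.141, 0.002, 3.037]
contact_force: [0.4, 0.4, 0.2]
opening: 0.0018
grip_force: 0.0
```

>>> arm_command:
  xyz:
    - [0,0,-1.5]
    - [0,0,-1]
    - [0,0,-0.5]
    - [0,0,0]
  spin: [0,0,0,0]

```text
time: 10.9
tool_pos: [0.5105, -0.1912, 0.226]
tool_rot: [-3.141, 0.002, 3.037]
contact_force: [-2.0, 0.6, 6.5]
opening: 0.0002
grip_force: 3.6
```

>>> arm_command:
  xyz:
    - [0,0,-0.5]
    - [0,0,-0.5]
    - [0,0,0]
  spin: [0,0,0]

```text
time: 11.2
tool_pos: [0.5105, -0.1912, 0.2259]
tool_rot: [-3.141, 0.002, 3.037]
contact_force: [-3.0, 2.0, 16.1]
opening: 0.0004
grip_force: 7.6
```

>>> arm_command:
  xyz:
    - [0,0,0]
    - [0,0,0.7]
    - [-1,0.1,0]
    - [-1.5,0.15,0]
    - [-1,0.1,0]
    - [0,0,0]
  spin: [0,0,0,0,0,0]

```text
time: 11.8
tool_pos: [0.5076, -0.1911, 0.2261]
tool_rot: [-3.14, 0.004, 3.036]
contact_force: [2.1, -0.3, 6.4]
opening: 0.0008
grip_force: 3.0
```

>>> arm_command:
  xyz:
    - [0,0,5]
    - [0,0,30]
    - [-10,35,35]
    - [-12,35,35]
    - [-12,35,30]
    - [-12,35,10]
    - [-12,35,0]
    - [-12,35,0]
    - [0,0,0]
  spin: [0,0,0,0,0,0,0,0,0]
  jaw: 1

```text
time: 12.7
tool_pos: [0.4353, 0.0211, 0.369]
tool_rot: [3.141, -0.001, 3.04]
contact_force: [0.1, -0.7, 0.5]
opening: 0.0676
grip_force: 0.0
```

```bash
python3 p.py 4
python3 - <<'E'
from h import *
def R(W):
    r=cv2.minAreaRect((W[:,:2]*1000).astype(np.float32)); return np.round(r[0],1),np.round(r[1],1),round(r[2],1)
def biggest(m):
    k,l,s,_=cv2.connectedComponentsWithStats(m.astype(np.uint8),connectivity=4); return l==1+np.argmax(s[1:,4])
d=np.load('top4.npz'); c={k:d[k] for k in d.files}; P=cloud(c); V=c['img'].max(2); z=P[...,2]
m=biggest((z>.0425)&(z<.0535)&(abs(P[...,0]-.52)<.17)&(abs(P[...,1]+.19)<.13))
w=biggest(m&(P[...,0]<.55)&(V>85)); v,u=np.nonzero(w); W=onplane(c,np.c_[u,v],.048); print('panel',len(W),R(W))
# holder: top outline + slot lines
d=np.load('top0.npz'); c={k:d[k] for k in d.files}
for n in('top0','scene0'):
    d=np.load(n+'.npz'); c={k:d[k] for k in d.files};P=cloud(c);z=P[...,2]
    reg=(abs(P[...,0]-.575)<.075)&(abs(P[...,1]-.176)<.08)
    m=biggest(reg&(z>.037)&(z<.07)); v,u=np.nonzero(m); print(n,'holder',R(P[m]))
    # side edges: per x-slice, extremes of y ; guides: points z>.0445
    ang=np.deg2rad(-4); A=np.array([np.cos(ang),np.sin(ang)]);B=np.array([-A[1],A[0]])
    q=P[m][:,:2]-[.5755,.176]; s=q@A; t=q@B; zz=P[m][:,2]
    for a in np.arange(-.05,.05,.01):
        k=(s>=a)&(s<a+.01); g=k&(zz>.044)&(abs(t)>.022); L=t[g&(t>0)];Rr=t[g&(t<0)]
        print(round(a,2),np.round([t[k].min()*1e3,t[k].max()*1e3,(L.min() if len(L) else 0)*1e3,(Rr.max() if len(Rr) else 0)*1e3],1))
E
```

```text
top 612 (array([ 506.3, -189.1]), array([55.6, 81.3]), 83.5)
scene 163 (array([ 506.7, -189.5]), array([91.7, 43.2]), 5.3)
panel 1021 (array([ 490.1, -187.7]), array([ 62.5, 120.4]), 83.6)
top0 holder (array([576. , 175.4]), array([ 97.3, 105.6]), 87.4)
-0.05 [-50.3  45.8  28.5 -31.7]
-0.04 [-46.6  41.   30.7 -28.2]
-0.03 [-46.3  47.4  29.6 -27.7]
-0.02 [-45.5  46.4  30.  -34.6]
-0.01 [-45.6  42.7  30.5 -25.8]
0.0 [-45.1  45.5  24.2 -33.4]
0.01 [-45.3  46.3  22.7 -27. ]
0.02 [-42.9  41.9  23.3 -23. ]
0.03 [-41.9  41.9  22.1 -23.1]
0.04 [-41.1  43.5  22.4 -22.3]
scene0 holder (array([574.6, 177.9]), array([ 95.5, 105.3]), 86.0)
-0.05 [-45.9  49.2  36.2 -32.7]
-0.04 [-41.7  48.2  33.5 -29.6]
-0.03 [-41.8  46.9  33.4 -25.7]
-0.02 [-41.   46.8  28.3 -31.2]
-0.01 [-42.3  46.8  33.1 -29.9]
0.0 [-41.5  45.7  33.2 -30.1]
0.01 [-41.6  49.5  31.3 -30.6]
0.02 [-42.   45.8  22.  -23.9]
0.03 [-40.8  44.8  22.4 -22.5]
0.04 [-46.   44.5  22.5 -22.1]
```

>>> arm_command:
  xyz:
    - [1,-35,0]
    - [1,-35,0]
    - [1,-35,0]
    - [1,-35,-20]
    - [1,-35,-30]
    - [1,-28,-30]
    - [0,0,-15]
    - [0,0,0]
    - [0,0,0]
  spin: [0,0,0,0,0,0,0,0,0]
  jaw: 0.7

```text
time: 13.7
tool_pos: [0.4431, -0.1857, 0.2736]
tool_rot: [3.141, -0.0, 3.035]
contact_force: [0.8, -0.1, 0.1]
opening: 0.0779
grip_force: 0.0
```

Run:
```python
from h import *
print(observe()['tool_pos'],observe()['tool_rot'])
for n,r in(('top0',(165,225,165,230)),('scene0',(175,260,215,295))):
    d=np.load(n+'.npz'); c={k:d[k] for k in d.files};hsv=cv2.cvtColor(c['img'],cv2.COLOR_RGB2HSV).astype(int)
    P=cloud(c)
    reg=(abs(P[...,0]-.575)<.08)&(abs(P[...,1]-.176)<.08)&(P[...,2]>.034)&(P[...,2]<.075)
    al=reg&~((hsv[...,0]>95)&(hsv[...,0]<130)&(hsv[...,1]>90))
    k,l,s,_=cv2.connectedComponentsWithStats(al.astype(np.uint8),connectivity=4); al=l==1+np.argmax(s[1:,4])
    v,u=np.nonzero(al); W=onplane(c,np.c_[u,v],.047)[:,:2]*1e3
    ang=np.deg2rad(-4);A=np.array([np.cos(ang),np.sin(ang)]);B=np.array([-A[1],A[0]])
    C=np.array([575.5,176]); q=W-C; s_=q@A;t=q@B
    S=np.arange(-40,36,5.); lo=[t[abs(s_-a)<4].min() for a in S];hi=[t[abs(s_-a)<4].max() for a in S]
    fl=np.polyfit(S,lo,1);fh=np.polyfit(S,hi,1)
    T=np.arange(-35,36,5.); fr=[s_[abs(t-b)<4].min() for b in T]; ff=np.polyfit(T,fr,1)
    print(n,'right',np.round([np.rad2deg(fl[0])-4,fl[1]],1),'left',np.round([np.rad2deg(fh[0])-4,fh[1]],1),'front',np.round([-np.rad2deg(ff[0])-4,ff[1]],1))
```

```text
[ 0.44312814 -0.18567349  0.2736222 ] [ 3.14136804e+00 -3.99202544e-04  3.03525474e+00]
top0 right [ -2.1 -46.5] left [-5.3 45.1] front [ -3.4 -52.3]
scene0 right [ -3.  -43.4] left [-4.5 49.8] front [ -3.8 -56.2]
```

>>> arm_command:
  xyz:
    - [0,2,-20]
    - [0,1,-20]
    - [0,0,-15]
    - [0,0,-8]
    - [0,0,-4]
    - [0,0,0]
    - [0,0,0]
  spin: [0,0,0,0,0,0,0]

```text
time: 14.4
tool_pos: [0.4434, -0.182, 0.2073]
tool_rot: [-3.141, 0.001, 3.037]
contact_force: [0.6, -0.1, -0.4]
opening: 0.0781
grip_force: 0.0
```

>>> arm_command:
  xyz:
    - [0,0,0]
    - [0,0,0]
    - [0,0,0]
    - [0,0,0]
    - [0,0,0]
    - [0,0,0]
  spin: [0,0,0,0,0,0]
  jaw: 0.2
  squeeze: 30

```text
time: 15.0
tool_pos: [0.4432, -0.1819, 0.2066]
tool_rot: [-3.142, 0.0, 3.036]
contact_force: [-0.4, 0.7, 2.1]
opening: 0.0582
grip_force: 30.0
```

>>> arm_command:
  xyz:
    - [0,0,0]
    - [0,0,0]
    - [0,0,2]
    - [0,0,4]
    - [0,0,8]
    - [0,0,15]
    - [0,0,20]
    - [0,0,20]
    - [0,0,15]
    - [0,0,5]
    - [0,0,0]
  spin: [0,0,0,0,0,0,0,0,0,0,0]
  squeeze: 50

```text
time: 16.1
tool_pos: [0.4431, -0.1819, 0.2962]
tool_rot: [-3.141, 0.001, 3.036]
contact_force: [-0.8, 0.2, -1.7]
opening: 0.0573
grip_force: 50.0
```

```bash
python3 p.py 5; python3 -c "
import cv2,numpy as np
a=cv2.imread('pics/scene5.png')[80:240,200:400];b=cv2.imread('pics/top5.png')[120:280,240:400]
cv2.imwrite('pics/c5.png',cv2.resize(np.hstack([a,b]),None,fx=2.2,fy=2.2))"
```

```text
top 202 (array([ 540.4, -190.9]), array([39.3, 81. ]), 37.6)
scene 80 (array([ 568.1, -273.4]), array([32.3, 36.7]), 85.9)
```

View pics/c5.png

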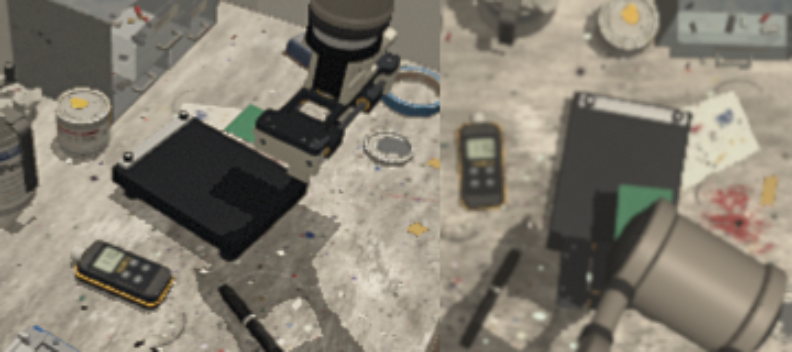

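The panel is lifted and looks roughly level, with its green far part at about (245,125) left and (645,210) right. I carry it to the front of the holder.

>>> arm_command:
  xyz:
    - [-1,6,0]
    - [-2,14,0]
    - [-3,22,0]
    - [-3,25,0]
    - [-3,26,0]
    - [-4,28,0]
    - [-4,28,0]
    - [-4,28,0]
    - [-4,28,0]
    - [-4,28,0]
    - [-3,28,0]
    - [-3,28,0]
    - [-3,25,0]
    - [-3,22,-5]
    - [-2,18,-15]
    - [-1,11,-20]
    - [-1,5,-15]
    - [0,0,-8]
    - [0,0,0]
    - [0,0,0]
  spin: [0,0,0.2,0.2,0.2,0.2,0.2,0.2,0.2,0.2,0.2,0.2,0.2,0.15,0,0,0,0,0,0]

```text
time: 18.2
tool_pos: [0.3951, 0.1881, 0.2328]
tool_rot: [3.141, 0.0, 3.077]
contact_force: [-0.5, 0.5, -1.0]
opening: 0.0572
grip_force: 50.0
```

Run:
```python
from h import *
o=observe();print(o['tool_pos'],o['tool_rot'],o['opening'])
ims=[]
for n in('top','scene'):
    c=cam(n);np.savez(f'{n}6.npz',**{k:np.array(v) for k,v in c.items()});P=cloud(c);I=c['img']
    H,S,V=[x.astype(int) for x in cv2.split(cv2.cvtColor(I,cv2.COLOR_RGB2HSV))]
    g=(H>45)&(H<90)&(S>80)&(V>40)&(abs(P[...,0]-.46)<.1)&(abs(P[...,1]-.18)<.06)&(P[...,2]>.03)
    Q=P[g]*1e3; A=np.c_[Q[:,:2]-Q[:,:2].mean(0),np.ones(len(Q))]
    f=np.linalg.lstsq(A,Q[:,2],rcond=None)[0]; print(n,len(Q),'tilt',f.round(3))
    v,u=np.nonzero(g); W=onplane(c,np.c_[u,v],o['tool_pos'][2]-.1586)[:,:2].astype(np.float32)*1e3
    W=W.astype(np.float32); r=cv2.minAreaRect(W); print(r, 'far x',np.percentile(W[:,0],98),'y range',W[:,1].min(),W[:,1].max())
    x0,y0=(140,150) if n=='top' else (160,170)
    ims.append(cv2.resize(I[y0:y0+130,x0:x0+130,::-1],None,fx=3,fy=3))
cv2.imwrite('pics/c6.png',np.hstack(ims))
```

```text
[0.39505687 0.18807098 0.23277744] [3.14148193e+00 6.29948059e-05 3.07719118e+00] 0.05717303656801195
top 400 tilt [-5.4000e-02 -1.3000e-01  7.3152e+01]
((465.584716796875, 183.26190185546875), (52.6540641784668, 62.34544372558594), 84.57974243164062) far x 495.98718 y range 155.41695 208.32195
scene 640 tilt [-0.185  0.217 74.959]
((459.12152099609375, 185.49571228027344), (57.082645416259766, 85.4888916015625), 87.19576263427734) far x 500.63882 y range 155.53296 213.52394
```

View pics/c6.png

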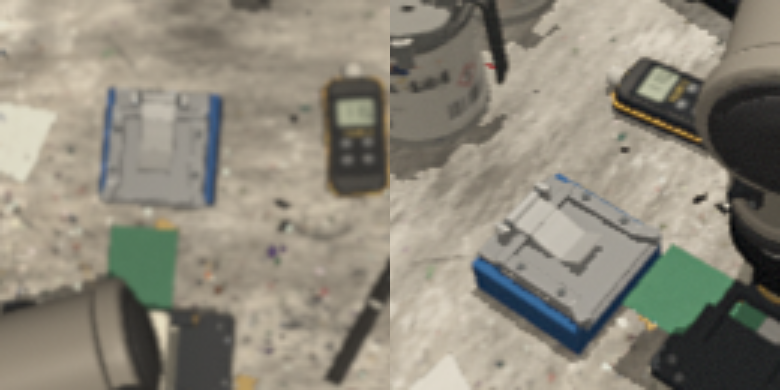

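The left (top) view shows the panel's green end at (110–177, 227) in front of the holder mouth, whose edge is near row 205. The right (scene) view agrees. I check the tilt robustly before going in.

Run:
```python
from h import *
for n in('top6','scene6'):
    d=np.load(n+'.npz'); c={k:d[k] for k in d.files};P=cloud(c)
    H,S,V=[x.astype(int) for x in cv2.split(cv2.cvtColor(c['img'],cv2.COLOR_RGB2HSV))]
    g=(H>45)&(H<90)&(S>80)&(V>40)&(abs(P[...,0]-.46)<.1)&(abs(P[...,1]-.18)<.06)&(abs(P[...,2]-.074)<.015)
    g=cv2.erode(g.astype(np.uint8),np.ones((3,3)))>0
    Q=P[g]*1e3
    for a in range(430,500,10):
        k=(Q[:,0]>=a)&(Q[:,0]<a+10)
        if k.sum()>8: print(n,a,k.sum(),np.median(Q[k,2]).round(1), end=' | ')
    for b in range(150,220,10):
        k=(Q[:,1]>=b)&(Q[:,1]<b+10)
        if k.sum()>8: print('y',b,np.median(Q[k,2]).round(1), end=' ')
    print()
```

```text
top6 430 11 72.3 | top6 440 32 72.4 | top6 450 45 73.3 | top6 460 69 72.3 | top6 470 54 72.1 | top6 480 71 72.1 | top6 490 29 71.4 | y 160 71.8 y 170 72.8 y 180 72.2 y 190 71.9 y 200 72.5 
scene6 450 49 73.2 | scene6 460 96 73.5 | scene6 470 95 73.6 | scene6 480 96 73.2 | scene6 490 89 72.9 | y 150 72.3 y 160 73.4 y 170 73.5 y 180 73.3 y 190 73.4 y 200 73.2
```

>>> arm_command:
  xyz:
    - [0,0,-8]
    - [0,0,-12]
    - [0,0,-6]
    - [0,0,-3]
    - [0,0,0]
    - [3,-0.2,0]
    - [5,-0.3,0]
    - [5,-0.3,0]
    - [5,-0.3,0]
    - [4,-0.3,0]
    - [3,-0.2,0]
    - [2,-0.15,0]
    - [0,0,0]
    - [0,0,0]
  spin: [0,0,0,0,0,0,0,0,0,0,0,0,0,0]

```text
time: 19.7
tool_pos: [0.422, 0.1864, 0.2034]
tool_rot: [3.142, -0.0, 3.077]
contact_force: [-0.1, 0.4, -1.4]
opening: 0.0572
grip_force: 50.0
```

>>> arm_command:
  xyz:
    - [2,-0.15,0]
    - [2,-0.15,0]
    - [2,-0.1,0]
    - [2,-0.15,0]
    - [2,-0.1,0]
    - [0,0,0]
  spin: [0,0,0,0,0,0]

```text
time: 20.3
tool_pos: [0.4324, 0.1857, 0.2035]
tool_rot: [3.141, 0.0, 3.077]
contact_force: [0.0, -1.1, -0.7]
opening: 0.0573
grip_force: 50.0
```

>>> arm_command:
  xyz:
    - [2,-0.1,0]
    - [2,-0.15,0]
    - [2,-0.15,0]
    - [2,-0.1,0]
    - [2,-0.15,0]
    - [0,0,0]
  spin: [0,0,0,0,0,0]

```text
time: 20.9
tool_pos: [0.4424, 0.1851, 0.2035]
tool_rot: [3.141, 0.0, 3.077]
contact_force: [0.3, 0.0, -0.2]
opening: 0.0576
grip_force: 50.0
```

>>> arm_command:
  xyz:
    - [0,0,-0.7]
    - [0,0,-0.7]
    - [0,0,0]
  spin: [0,0,0]

```text
time: 21.2
tool_pos: [0.442, 0.1851, 0.202]
tool_rot: [3.142, -0.0, 3.077]
contact_force: [-0.8, -0.5, -2.3]
opening: 0.0571
grip_force: 50.0
```

>>> arm_command:
  xyz:
    - [0,0,-0.6]
    - [0,0,0]
  spin: [0,0]

```text
time: 21.4
tool_pos: [0.4421, 0.1851, 0.2014]
tool_rot: [3.142, -0.0, 3.077]
contact_force: [-0.5, -0.3, -1.4]
opening: 0.0575
grip_force: 50.0
```

>>> arm_command:
  xyz:
    - [2,-0.15,0]
    - [2,-0.1,0]
    - [2,-0.15,0]
    - [2,-0.1,0]
    - [0,0,0]
  spin: [0,0,0,0,0]

```text
time: 21.9
tool_pos: [0.4505, 0.1846, 0.2015]
tool_rot: [3.141, 0.0, 3.077]
contact_force: [-0.0, 0.2, -0.2]
opening: 0.0574
grip_force: 50.0
```

>>> arm_command:
  xyz:
    - [2,-0.15,0]
    - [2,-0.1,0]
    - [1,-0.1,0]
    - [0,0,0]
  spin: [0,0,0,0]

```text
time: 22.3
tool_pos: [0.4553, 0.1842, 0.2015]
tool_rot: [3.141, 0.0, 3.077]
contact_force: [-0.1, 0.6, -0.4]
opening: 0.0572
grip_force: 50.0
```

>>> arm_command:
  xyz:
    - [1,-0.1,0]
    - [1.5,-0.1,0]
    - [1.5,-0.1,0]
    - [1.5,-0.1,0]
    - [1.5,-0.1,0]
  spin: [0,0,0,0,0]

```text
time: 22.8
tool_pos: [0.4622, 0.1837, 0.2015]
tool_rot: [3.141, 0.0, 3.077]
contact_force: [-0.7, 0.1, -0.2]
opening: 0.0578
grip_force: 50.0
```

>>> arm_command:
  xyz:
    - [1.5,-0.1,0]
    - [1.5,-0.1,0]
    - [1.5,-0.1,0]
    - [1.5,-0.1,0]
  spin: [0,0,0,0]

```text
time: 23.2
tool_pos: [0.4664, 0.1833, 0.2009]
tool_rot: [-3.141, -0.006, 3.077]
contact_force: [-10.7, 1.2, 3.4]
opening: 0.0571
grip_force: 50.0
```

>>> arm_command:
  xyz:
    - [0,0,0]
    - [0.5,0,0]
  spin: [0,0]

```text
time: 23.4
tool_pos: [0.4665, 0.1833, 0.2008]
tool_rot: [-3.14, -0.007, 3.077]
contact_force: [-10.1, 1.2, 3.3]
opening: 0.0572
grip_force: 50.0
```

>>> arm_command:
  xyz:
    - [0.7,-0.05,0]
    - [0.7,-0.05,0]
  spin: [0,0]

```text
time: 23.6
tool_pos: [0.4671, 0.1833, 0.2005]
tool_rot: [-3.14, -0.01, 3.078]
contact_force: [-13.3, 3.1, 3.4]
opening: 0.0573
grip_force: 50.0
```

Run:
```python
from h import *
ims=[]
o=observe();print(o['contact_force'],o['torque'])
for n in('top','scene'):
    c=cam(n);np.savez(f'{n}7.npz',**{k:np.array(v) for k,v in c.items()});I=c['img']
    x0,y0=(160,165) if n=='top' else (175,205)
    ims.append(cv2.resize(I[y0:y0+75,x0:x0+90 if n=='scene' else x0+70,::-1],None,fx=5,fy=5,interpolation=cv2.INTER_CUBIC))
cv2.imwrite('pics/c7.png',np.hstack(ims))
```

```text
[-13.32213807   3.06437307   3.41029218] [0.43435716 2.148108   0.02450166]
```

View pics/c7.png

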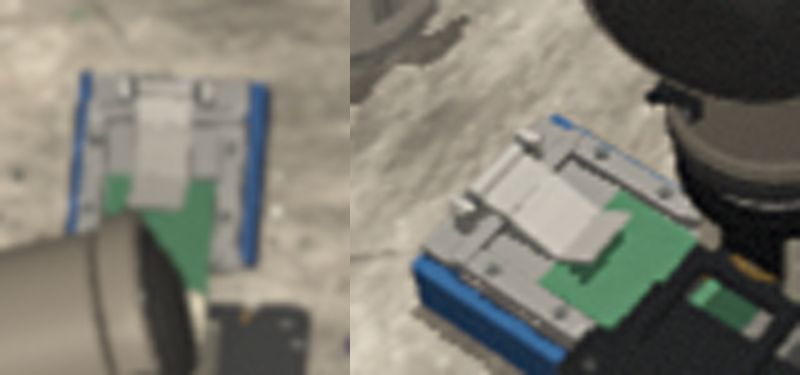

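The panel's far end (row 178, columns 105–215 in the left crop) has reached the leaf's heel. It is centred between the guides with about 30 mm still to go. The tool is pressing down slightly, so I ease that and keep pushing.

>>> arm_command:
  xyz:
    - [0,0,0.5]
    - [0,0,0]
  spin: [0,0]

```text
time: 23.9
tool_pos: [0.4671, 0.1833, 0.2009]
tool_rot: [-3.14, -0.01, 3.078]
contact_force: [-11.3, 2.3, 2.3]
opening: 0.0571
grip_force: 50.0
```

>>> arm_command:
  xyz:
    - [0.5,0,0.3]
    - [0.5,-0.05,0]
  spin: [0,0]

```text
time: 24.1
tool_pos: [0.4702, 0.1832, 0.2019]
tool_rot: [-3.141, -0.002, 3.078]
contact_force: [-2.0, -0.3, -0.4]
opening: 0.0573
grip_force: 50.0
```

>>> arm_command:
  xyz:
    - [1,-0.1,0]
    - [1,-0.05,0]
    - [1,-0.1,0]
  spin: [0,0,0]

```text
time: 24.4
tool_pos: [0.4742, 0.1829, 0.2023]
tool_rot: [3.141, 0.0, 3.077]
contact_force: [-2.4, 0.1, -0.3]
opening: 0.0576
grip_force: 50.0
```

>>> arm_command:
  xyz:
    - [1,-0.1,0]
    - [1,-0.05,0]
    - [1,-0.1,0]
    - [0,0,0]
  spin: [0,0,0,0]

```text
time: 24.8
tool_pos: [0.4772, 0.1827, 0.2023]
tool_rot: [3.141, 0.0, 3.077]
contact_force: [-2.3, -0.6, -1.1]
opening: 0.0578
grip_force: 50.0
```

>>> arm_command:
  xyz:
    - [1.5,-0.1,0]
    - [1.5,-0.1,0]
    - [1.5,-0.1,0]
    - [1.5,-0.1,0]
    - [0,0,0]
  spin: [0,0,0,0,0]

```text
time: 25.3
tool_pos: [0.4833, 0.1823, 0.2023]
tool_rot: [3.141, 0.001, 3.077]
contact_force: [-0.5, -0.8, -0.4]
opening: 0.0574
grip_force: 50.0
```

>>> arm_command:
  xyz:
    - [1,-0.05,0]
    - [1,-0.1,0]
    - [1,-0.05,0]
    - [0,0,0]
  spin: [0,0,0,0]

```text
time: 25.7
tool_pos: [0.4862, 0.1821, 0.2023]
tool_rot: [3.141, 0.0, 3.077]
contact_force: [-1.5, 0.7, -0.6]
opening: 0.0572
grip_force: 50.0
```

>>> arm_command:
  xyz:
    - [1,-0.05,0]
    - [1,-0.1,0]
    - [0,0,0]
  spin: [0,0,0]

```text
time: 26.0
tool_pos: [0.4882, 0.1819, 0.2023]
tool_rot: [3.141, 0.0, 3.077]
contact_force: [-1.8, -0.1, -1.1]
opening: 0.057
grip_force: 50.0
```

>>> arm_command:
  xyz:
    - [1,-0.05,0]
    - [1,-0.1,0]
    - [0,0,0]
  spin: [0,0,0]

```text
time: 26.3
tool_pos: [0.4902, 0.1818, 0.2023]
tool_rot: [3.141, 0.0, 3.077]
contact_force: [-1.7, -0.3, -1.8]
opening: 0.0575
grip_force: 50.0
```

>>> arm_command:
  xyz:
    - [1,-0.05,0]
    - [1,-0.1,0]
    - [0,0,0]
  spin: [0,0,0]

```text
time: 26.6
tool_pos: [0.4922, 0.1816, 0.2023]
tool_rot: [3.141, 0.0, 3.077]
contact_force: [-1.3, -0.0, -2.0]
opening: 0.0572
grip_force: 50.0
```

>>> arm_command:
  xyz:
    - [0.7,-0.05,0]
    - [0.7,-0.05,0]
    - [0,0,0]
  spin: [0,0,0]

```text
time: 26.9
tool_pos: [0.4935, 0.1815, 0.2023]
tool_rot: [3.141, 0.0, 3.077]
contact_force: [-1.0, 1.2, -1.7]
opening: 0.0575
grip_force: 50.0
```

>>> arm_command:
  xyz:
    - [0.7,-0.05,0]
    - [0.7,-0.05,0]
    - [0,0,0]
  spin: [0,0,0]

```text
time: 27.2
tool_pos: [0.4949, 0.1814, 0.2023]
tool_rot: [3.141, 0.0, 3.077]
contact_force: [-2.2, 0.5, -1.5]
opening: 0.0572
grip_force: 50.0
```

>>> arm_command:
  xyz:
    - [0.7,-0.05,0]
    - [0.7,-0.05,0]
    - [0,0,0]
  spin: [0,0,0]

```text
time: 27.5
tool_pos: [0.4957, 0.1814, 0.202]
tool_rot: [-3.141, -0.002, 3.077]
contact_force: [-4.4, 0.7, -1.6]
opening: 0.0575
grip_force: 50.0
```

>>> arm_command:
  xyz:
    - [0.7,-0.05,0]
    - [0.7,-0.05,0]
    - [0,0,0]
  spin: [0,0,0]

```text
time: 27.8
tool_pos: [0.4963, 0.1814, 0.2016]
tool_rot: [-3.141, -0.005, 3.077]
contact_force: [-8.2, 1.8, -1.7]
opening: 0.0575
grip_force: 50.0
```

>>> arm_command:
  xyz:
    - [0,0,-0.4]
    - [-0.5,0,-0.3]
    - [0,0,0]
    - [0,0,0]
  spin: [0,0,0,0]
  squeeze: 20

```text
time: 28.2
tool_pos: [0.4961, 0.1813, 0.2011]
tool_rot: [-3.141, -0.003, 3.077]
contact_force: [-7.0, 1.0, -1.6]
opening: 0.0592
grip_force: 20.0
```

>>> arm_command:
  xyz:
    - [0,0,0]
    - [0,0,0]
    - [0,0,0]
    - [0,0,0]
  spin: [0,0,0,0]
  jaw: 0.6

```text
time: 28.6
tool_pos: [0.4976, 0.1812, 0.202]
tool_rot: [3.141, 0.002, 3.077]
contact_force: [0.2, -0.5, -0.0]
opening: 0.0736
grip_force: 0.0
```

>>> arm_command:
  xyz:
    - [0,0,5]
    - [0,0,15]
    - [0,0,30]
    - [0,0,40]
    - [-10,0,40]
    - [-10,-35,20]
    - [-10,-40,0]
    - [-10,-40,0]
    - [-10,-40,0]
    - [0,-40,0]
    - [0,-30,0]
    - [0,0,0]
  spin: [0,0,0,0,0,0,0,0,0,0,0,0]

```text
time: 29.8
tool_pos: [0.4471, -0.0467, 0.3522]
tool_rot: [-3.14, 0.002, 3.073]
contact_force: [-1.3, 0.4, 0.2]
opening: 0.0733
grip_force: 0.0
```

Run:
```python
from h import *
ims=[]
for n in('top','scene'):
    c=cam(n);I=c['img']; np.savez(f'{n}8.npz',**{k:np.array(v) for k,v in c.items()})
    H,S,V=[x.astype(int) for x in cv2.split(cv2.cvtColor(I,cv2.COLOR_RGB2HSV))]
    v,u=np.nonzero((H>45)&(H<90)&(S>80)&(V>50)); W=onplane(c,np.c_[u,v],.042)[:,:2]*1e3
    W=W[(abs(W[:,0]-540)<80)&(abs(W[:,1]-178)<50)]
    print(n,len(W),cv2.minAreaRect(W.astype(np.float32)))
    x0,y0=(160,165) if n=='top' else (175,205)
    ims.append(cv2.resize(I[y0:y0+95,x0:x0+90 if n=='scene' else x0+70,::-1],None,fx=5,fy=5,interpolation=cv2.INTER_CUBIC))
cv2.imwrite('pics/c8.png',np.hstack(ims))
```

```text
top 333 ((557.2241821289062, 176.40298461914062), (53.175819396972656, 80.01020050048828), 86.5106201171875)
scene 606 ((559.727783203125, 177.54953002929688), (61.42570114135742, 85.142822265625), 86.27039337158203)
```

View pics/c8.png

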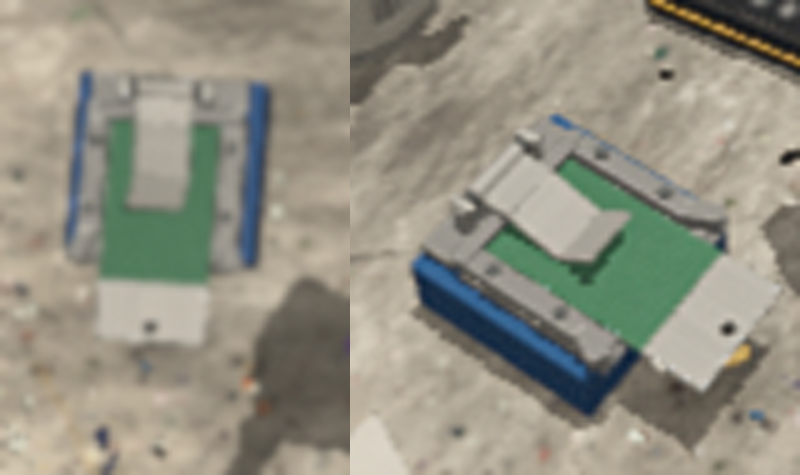

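The panel lies home under the leaf, with its far end against the stop at row 120. It is square (86.5° and 86.3° in the two views), coating up and hole outwards at (150,327). I hand in.

```bash
python3 -c "
from cell import *
print(hand_in())"
```

```text
the job is handed in; nothing more can be done
None
```

The panel was slid out to overhang the plate by about 35 mm, pinched by that end, lifted off, pushed under the leaf until it met the stop (about 8 N) and released flat and square. The highest readings I took were about 16 N pressing down and 13 N pushing, and the job was handed in at about 30 s.

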